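# Push the cell carrier home and clamp it with the thumbscrew

### The arm

A 6-joint arm with a two-finger parallel gripper is mounted at the origin on the work surface. World frame = base frame: x ahead of the robot, y to its left, z up, the work surface at z = 0. Lengths are in mm, angles in rad, forces in N, time in s.
With the tool pointing down it reaches from about 400 to 925 mm from the base axis. Payload 12.5 kg.
Tool frame: the origin (TCP) lies midway between the tips of the shut fingers; the grasp point (between the pads) lies 19 mm behind it (env.tcp_to_grasp is the distance from the TCP to the grasp point, in mm); z points along the fingers, y is the line along which they close (so a half turn about z gives the same grasp; the last joint's range is limited). The gripper opens to 95 mm and grips with 3 to 60 N. Pads are 20 mm wide; open, the fingers measure 119 mm over their backs; the gripper's body (75 mm by 180 mm) begins 59 mm behind the grasp point.
Start: joints at [-1.436, 0.491, 1.559, -0, 1.092, -0.106], TCP at [149.072, -606.98, 214.661] pointing down, gripper open.
Joint ranges: [-3.1, 3.1], [-0.84, 2.19], [0.05, 2.79], [-1.13, 4.28], [0.06, 2.93], [-2.69, 2.69]. Speed limits (rad/s): [2.22, 2.22, 2.79, 3.14, 3.14, 3.14].

### API

Orientations are given as [roll, pitch, yaw] about the fixed x, y, z axes, in that order (R = Rz(yaw) Ry(pitch) Rx(roll)).
In Python, from cell import env gives the robot as it stands. The module is installed in compiled form; this text tells all that it offers.
- The arm moves only by the tool step_arm, never from a script. Its argument "plan" is a list that holds one entry, the list of rows, each a list of 5 numbers: the shift along the tool's x, y, z in mm, then the turn about the tool's z in degrees, then the opening, from -1 (shut) to 1 (fully open). A call has 1 to 8 rows; each row is the pose to reach, as a shift and turn from the pose commanded when the call began, along the tool's axes at that moment; what a row does not reach only later rows make up. A row lasts 1/12 s, in which the tool goes at most 41.7 mm and 7.16 degrees, less where a joint would pass 70% of its speed; a pose out of reach is approached as far as the arm can. A call with a gripper value outside its range is refused whole. The fingers move at their own pace and stop on an object; the grip force is fixed at half the most. Time passes only in rows, so rows that repeat a pose let the fingers close. It gives the time, the measured TCP pose, the force, the opening and the grip force at its end, in the units of the state.
- env.state(): the state, without advancing time (a new reading comes with each control period).
- env.read_camera(name): name is "scene" or "side" or "wrist"; returns the picture (480x640x3 uint8, blue, green, red); there is no depth.
- env.get_calibration(name): a dict with "K" (3x3 intrinsics, pixels), "extrinsics" (4x4, takes a point from world to camera coordinates). Camera axes: x right, y up, looking along -z (the intrinsics and any distortion apply to the point x, -y, -z); pixel columns grow to the right and rows downward; lengths in mm; the calibration is good to about 2 mm. A picture is of the moment at which its call begins: read the wrist's pose just before it. get_calibration takes no time and is no camera call; for the wrist camera it gives the pose at the moment of the call.
- env.job_done(): hands the job in; it is judged then, once.
The state is a dict: "t": time; "joints": joint angles; "qvel": joint speeds; "tau": joint torques, N m; "eef_pos": TCP position; "tcp_rot": TCP orientation; "ft_force": force on the tool from outside, world axes, zero at the start; "moment": the same for the moment, N m; "opening": opening from 0.0 (shut) to 1.0 (fully open); "grip_force": force on a finger pad.
Only numpy, scipy, OpenCV 4.12 (cv2) and the standard library are available. Lean on these libraries where they do the work, as an engineer would, in place of code of your own. Each camera call takes 0.05 s, during which the arm holds its last target. There are 200 camera calls.

### The job

Slide the white cell carrier along the stand's channel until it is fully home against the back stop, without ramming it. Then tighten the knurled thumbscrew on the bridge (clockwise from above) until its rubber foot seats firmly on the carrier, finger-tight and no more: stop soon after the resistance rises, never forcing it. Let go, with the carrier still home and clamped, and leave the vials and the tube rack alone.

Things in the scene. Friction and masses are not known exactly. Their poses are not given: they have to be found in the camera images.
- stand: Grey bench-top stand, fixed. Origin on the table surface; x runs along the channel towards the back stop, z up. Bed 220 mm (x -120 to 100) by 150 mm (y), 12 mm thick: its top is the channel floor. Two rails along x (x -110 to 55, tops at z 24 mm) form a channel 77 mm wide, centred on y = 0.
- screw_axis (a point): Point on the top face of the aluminium bridge, on the thumbscrew's vertical axis: stand x = 28 mm, y = 0, z = 70 mm. The bridge crosses the channel, 28 mm wide in x, 136 mm long in y, underside 58 mm and top 70 mm above the table.
- stop: Dark steel back stop at the channel's end, 14 (x) by 76 (y) by 16 mm high, fixed to the stand, same axes. Origin: bottom centre of the face that the carrier meets (stand x = 55 mm, z = 12 mm). The carrier must not press it with more than 30 N.
- carrier: Loose white plastic slide in the channel, 0.25 to 0.5 kg, axes as the stand's, 1.5 mm play each side, slides with 1 to 4 N. Plate 110 (x) by 74 (y) by 14 mm; origin: centre of its underside. Carries a capped amber cell (36 mm diameter, 15 mm in front (-x) of the origin, top 56 mm up). Starts 25 to 45 mm short of home; home: its origin is 55 mm in front (-x) of the stop's.
- tab (a point): Centre of the carrier's upright push tab at its front edge: 10 mm thick (x), 44 mm wide (y), 14 to 54 mm above the carrier's underside. This point is 34 mm above the underside and 50 mm in front (-x) of the carrier's origin; push on its front face, 5 mm farther to -x.
- head (a point): Centre of the thumbscrew's knurled steel head, 28 mm diameter, 24 mm high, axis vertical, clear above the bridge. Clockwise from above drives screw, head and foot down 2 mm per rad (quick thread); it stays where left. The head sits on a rubber bush that twists 0.5 rad per N m. The foot meets the home carrier after 0.7 to 3.5 rad, different each time: plan several grasps of about a quarter turn.
- foot: Round steel foot, 18 mm diameter, on the screw's lower end under the bridge; origin: centre of its underside. Below it stands a rubber face worn to an unknown 1.5 to 6 mm. Turning freely takes 0.06 N m (near 0 when held still); once it touches, 40 N per mm and 0.4 to 0.65 N m per 100 N. Well seated: 15 to 70 N, best about 40 N, when the head, held still, twists back with 0.2 N m. 90 N does damage.
- vial_a_mid (a point): Centre of a loose capped amber vial, 30 mm diameter, 55 mm high, standing on the table to the left of the stand (bystander; this point is 27.5 mm above its underside).
- vial_b_mid (a point): Centre of a second such vial (bystander).
- rack_mid (a point): Point 30 mm above the middle of the underside of a loose white test tube rack, 55 by 130 by 60 mm high, holding two glass tubes that reach 100 mm high, on the table to the right of the stand (bystander).
Mind the look-alikes: they are no part of the job. What is shaped like the carrier but green or turquoise is not meant.

How it is judged:
By the outcome, as a careful person would: the job done as asked, in the order asked, and still so for the second after the job is handed in, with the robot touching nothing.
It also fails if it takes over 72 s, if anything falls off the work surface, if the arm or the gripper's body presses on something with over 40 N, if the wrist force passes 120 N, or if a joint passes its speed limit or range.

## Working session

There is one attempt and no reset: what is moved stays moved. The work goes in short steps, Python scripts to look and compute and a tool call to move; the robot and the scene stay as the last step left them, time stands still between calls to the robot, and variables do not carry over. Pictures are saved under pics/ and viewed, at most 10 in all, crops included, and the job is handed in when it is done.

Besides the shell and the picture viewer there is one more tool, called after "Request:" in YAML: its name, and indented under it one key for each argument. step_arm: Moves the arm, as the interface text tells. Its arguments: {"type":"object","properties":{"plan":{"type":"array"}},"required":["plan"]}

```bash
mkdir -p pics; python3 - <<'E'
from cell import env
import cv2,numpy as np
print({k:np.round(v,3).tolist() for k,v in env.state().items()})
for n in("scene","side"):
    cv2.imwrite(f"pics/{n}0.png",env.read_camera(n)); c=env.get_calibration(n); print(n,{k:np.round(v,3).tolist() for k,v in c.items()})
E
```

```text
{'t': 0.0, 'joints': [-1.436, 0.492, 1.559, -0.0, 1.092, -0.106], 'qvel': [-0.0, 0.002, -0.002, -0.001, -0.001, 0.0], 'tau': [0.001, -61.263, -25.818, 0.069, 0.048, -0.0], 'eef_pos': [149.042, -606.728, 214.051], 'tcp_rot': [-3.141, -0.0, 0.241], 'ft_force': [-0.06, 0.9, -0.102], 'moment': [-0.023, 0.035, -0.009], 'grip_force': 0.0, 'opening': 0.998}
scene {'K': [[480.162, 0.0, 309.833], [0.0, 480.162, 243.267], [0.0, 0.0, 1.0]], 'extrinsics': [[0.82, 0.572, -0.003, -444.157], [-0.446, 0.643, 0.623, 166.405], [0.358, -0.51, 0.782, -965.286], [0.0, 0.0, 0.0, 1.0]]}
side {'K': [[549.577, 0.0, 319.008], [0.0, 549.577, 245.812], [0.0, 0.0, 1.0]], 'extrinsics': [[-0.996, -0.092, -0.006, 535.797], [0.055, -0.643, 0.764, -87.21], [-0.075, 0.761, 0.645, -955.869], [0.0, 0.0, 0.0, 1.0]]}
```

View pics/scene0.png

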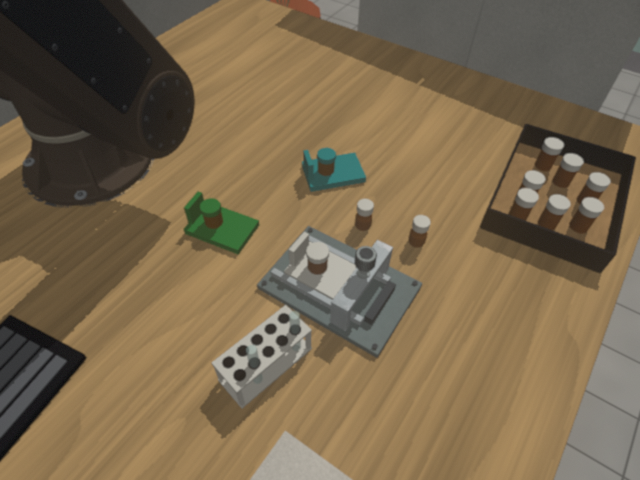

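View pics/side0.png

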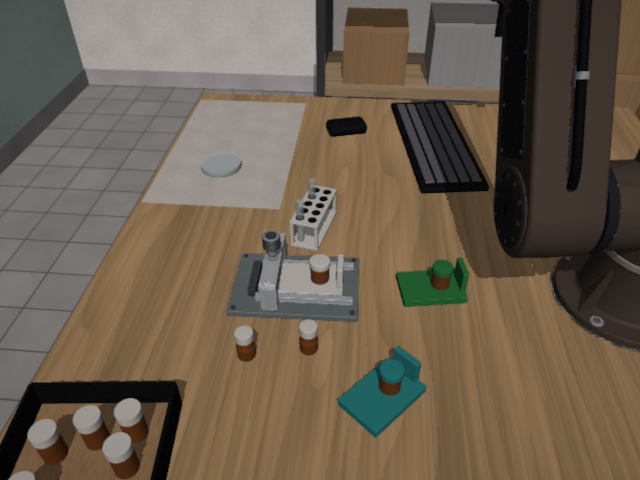

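The scene view shows the stand's bed at about (258–421, 229–354) with the screw head near (366,258). The side view shows the bed at (230–360, 254–317) with the head at (272,240) and the tab at (340,270). I'll zoom in on both.

```bash
python3 - <<'E'
import cv2,numpy as np
a=cv2.imread("pics/scene0.png")[220:360,250:430]; b=cv2.imread("pics/side0.png")[225:325,220:370]
cv2.imwrite("pics/c1.png",cv2.resize(a,None,fx=4,fy=4,interpolation=2)); cv2.imwrite("pics/c2.png",cv2.resize(b,None,fx=5,fy=5,interpolation=2))
E
```

```text
(no output)
```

View pics/c1.png

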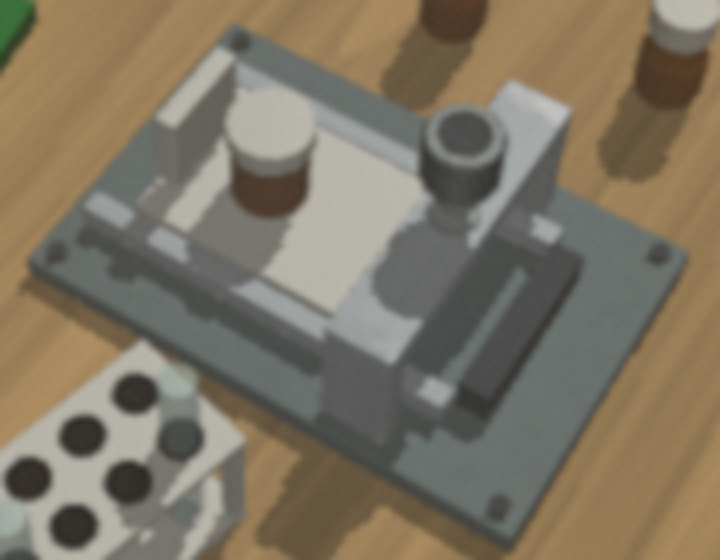

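View pics/c2.png

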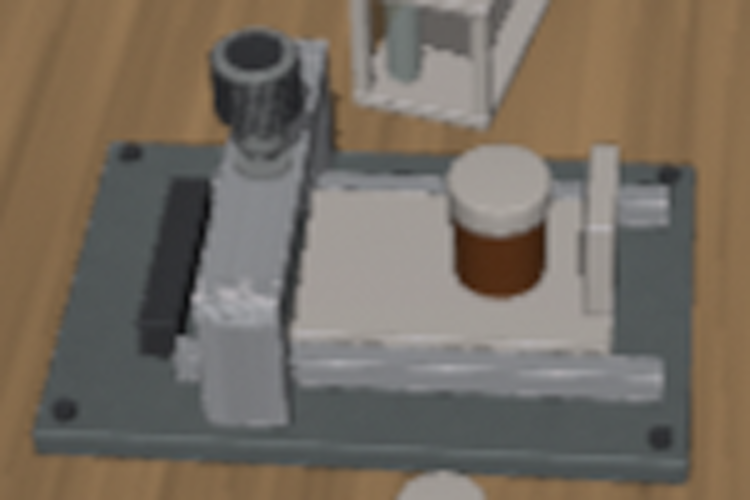

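The crops show the bed's top corners, the tab, the cell cap and the head ring clearly. Next I'll fit the stand pose, then the carrier and head positions.

```bash
cat > h.py <<'E'
from cell import env
import cv2,numpy as np
from scipy.optimize import least_squares
C={n:env.get_calibration(n) for n in("scene","side")}
def proj(c,P):
    P=np.atleast_2d(P); E=c["extrinsics"]; q=P@E[:3,:3].T+E[:3,3]; q=q*[1,-1,-1]; p=q@c["K"].T; return p[:,:2]/p[:,2:]
def S(p,P):
    c,s=np.cos(p[2]),np.sin(p[2]); P=np.atleast_2d(P); return np.c_[p[0]+c*P[:,0]-s*P[:,1],p[1]+s*P[:,0]+c*P[:,1],P[:,2]]
sc=lambda a:np.array(a,float)/4+[250,220]
sd=lambda a:np.array(a,float)/5+[220,225]
E
python3 - <<'E'
from h import *
bed=np.array([[-120,75,12],[-120,-75,12],[100,-75,12],[100,75,12]],float)
u1=sc([[238,27],[32,262],[512,540],[688,255]]); u2=sd([[688,460],[695,165],[112,143],[37,432]])
f=lambda p:np.r_[(proj(C["scene"],S(p,bed))-u1).ravel(),(proj(C["side"],S(p,bed))-u2).ravel()]
r=least_squares(f,[600,-200,0]); p=r.x; print("stand",p,np.round(r.fun,1))
def tri(a,b,l):
    r=least_squares(lambda P:np.r_[(proj(C["scene"],P)-a).ravel(),(proj(C["side"],P)-b).ravel()],[600,-200,60])
    c,s=np.cos(p[2]),np.sin(p[2]); d=r.x[:2]-p[:2]
    print(l,np.round(r.x,1),"stand",np.round([c*d[0]+s*d[1],-s*d[0]+c*d[1],r.x[2]],1),np.round(r.fun,1))
tri(sc([463,135]),sd([254,55]),"headtop"); tri(sc([271,122]),sd([500,182]),"cap(z68)")
np.save("stand.npy",p)
for P in ([28,0,70],[55,0,12]): print(S(p,P))
E
```

```text
stand [5.87408063e+02 3.02838991e+01 2.33198846e-02] [-1.7 -1.8 -2.6 -0.8 -0.5  0.5  0.6 -1.1 -0.6  0.7 -0.7 -0.4 -1.4 -0.8
 -2.4  0.1]
headtop [614.6  31.3 117.3] stand [ 27.2   0.4 117.3] [-0.3 -0.1 -0.4  0.1]
cap(z68) [534.2  30.5  66.5] stand [-53.1   1.5  66.5] [-0.6 -0.2 -0.6  0.2]
[[615.40045016  30.93679666  70.        ]]
[[642.39310896  31.56637648  12.        ]]
```

Both fits are consistent. The bridge screw axis is near (615, 31), the head top is at z≈117, and the carrier is about 38 mm short of home. I'll move in front of the tab with the gripper shut.

Request:
step_arm:
  plan:
    - [[40,10,0,2,-1],[80,20,0,4,-1],[120,30,0,6,-1],[160,40,0,8,-1],[200,49,0,10,-1],[240,59,0,12,-1],[280,69,0,12.5,-1],[310,76,0,12.5,-1]]

```text
t: 0.77
eef_pos: [471.4, -606.0, 214.0]
tcp_rot: [-3.141, 0.0, 0.023]
ft_force: [-0.1, -0.5, -0.3]
opening: 0.496
grip_force: 0.0
```

Request:
step_arm:
  plan:
    - [[1,-40,0,0,-1],[2,-80,0,0,-1],[3,-120,0,0,-1],[4,-160,0,0,-1],[5,-200,0,0,-1],[6,-240,0,0,-1],[7,-280,0,0,-1],[8,-320,0,0,-1]]

```text
t: 1.43
eef_pos: [468.5, -284.8, 214.4]
tcp_rot: [-3.141, 0.0, 0.022]
ft_force: [0.1, 0.9, 0.2]
opening: 0.006
grip_force: 0.0
```

Request:
step_arm:
  plan:
    - [[1,-40,0,0,-1],[2,-80,0,0,-1],[3,-120,0,0,-1],[4,-160,0,0,-1],[5,-200,0,0,-1],[6,-240,0,0,-1],[7,-280,0,0,-1],[7,-280,0,0,-1]]

```text
t: 2.1
eef_pos: [468.9, -1.4, 214.6]
tcp_rot: [-3.141, 0.0, 0.027]
ft_force: [-0.6, -1.1, -0.4]
opening: 0.007
grip_force: 0.0
```

Request:
step_arm:
  plan:
    - [[-2,-29,10,0.2,-1],[-2,-29,45,0.2,-1],[-2,-29,85,0.2,-1],[-2,-29,120,0.2,-1],[-2,-29,150,0.2,-1],[-2,-29,167,0.2,-1],[-2,-29,169,0.2,-1],[-2,-29,169,0.2,-1]]

```text
t: 2.77
eef_pos: [466.7, 22.1, 45.0]
tcp_rot: [-3.141, 0.002, 0.019]
ft_force: [0.1, -0.2, 0.6]
opening: 0.001
grip_force: 0.0
```

```bash
python3 - <<'E'
from h import *
b=env.read_camera("side")[200:330,220:400]; a=env.read_camera("scene")[200:330,240:430]
cv2.imwrite("pics/d.png",np.hstack([cv2.resize(x,(400,560),interpolation=2) if 0 else cv2.resize(x,(400,int(400*x.shape[0]/x.shape[1])))[:270] for x in(a,b)]))
E
```

```text
(no output)
```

View pics/d.png

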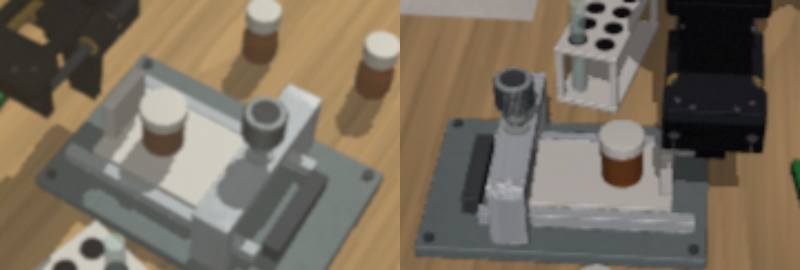

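The view shows the gripper just in front of the tab, clear of everything. I'll centre it in y and approach.

Request:
step_arm:
  plan:
    - [[3,-6,0,0,-1],[6,-6,0,0,-1],[9,-6,0,0,-1],[11,-6,0,0,-1],[13,-6,0,0,-1],[15,-6,0,0,-1],[17,-6,0,0,-1],[18,-6,0,0,-1]]

```text
t: 3.53
eef_pos: [484.6, 28.6, 45.6]
tcp_rot: [-3.142, 0.001, 0.019]
ft_force: [-2.0, 0.2, 1.7]
opening: 0.002
grip_force: 1.4
```

Request:
step_arm:
  plan:
    - [[2,0,0,0,-1],[4,0,0,0,-1],[6,0,0,0,-1],[8,0,0,0,-1],[10,0,0,0,-1],[12,0,0,0,-1],[14,0,0,0,-1],[16,0,0,0,-1]]

```text
t: 4.2
eef_pos: [501.1, 28.9, 45.6]
tcp_rot: [3.142, -0.0, 0.019]
ft_force: [-0.9, 0.4, 0.2]
opening: 0.005
grip_force: 0.7
```

Request:
step_arm:
  plan:
    - [[1.5,0,0,0,-1],[3,0,0,0,-1],[4.5,0,0,0,-1],[6,0,0,0,-1],[7.5,0,0,0,-1],[9,0,0,0,-1],[10.5,0,0,0,-1],[12,0,0,0,-1]]

```text
t: 4.87
eef_pos: [513.0, 29.2, 45.6]
tcp_rot: [3.142, 0.0, 0.019]
ft_force: [-2.0, -0.5, -1.5]
opening: 0.004
grip_force: 0.7
```

Request:
step_arm:
  plan:
    - [[0.7,0,0,0,-1],[1.4,0,0,0,-1],[2,0,0,0,-1],[2.5,0,0,0,-1],[3,0,0,0,-1]]

```text
t: 5.28
eef_pos: [515.9, 29.2, 45.6]
tcp_rot: [3.142, 0.0, 0.019]
ft_force: [-2.3, 0.9, 0.5]
opening: 0.006
grip_force: 0.9
```

Request:
step_arm:
  plan:
    - [[0.5,0,0,0,-1],[1,0,0,0,-1],[1.5,0,0,0,-1],[2,0,0,0,-1]]

```text
t: 5.62
eef_pos: [517.9, 29.2, 45.6]
tcp_rot: [3.141, 0.0, 0.019]
ft_force: [-2.0, -0.1, -0.2]
opening: 0.004
grip_force: 1.0
```

Request:
step_arm:
  plan:
    - [[0.3,0,0,0,-1],[0.6,0,0,0,-1],[0.9,0,0,0,-1]]

```text
t: 5.87
eef_pos: [518.8, 29.3, 45.6]
tcp_rot: [3.141, 0.0, 0.019]
ft_force: [-1.3, -0.1, 0.0]
opening: 0.007
grip_force: 1.0
```

Request:
step_arm:
  plan:
    - [[0.3,0,0,0,-1],[0.6,0,0,0,-1],[0.9,0,0,0,-1]]

```text
t: 6.12
eef_pos: [519.7, 29.3, 45.6]
tcp_rot: [3.142, 0.0, 0.019]
ft_force: [-4.0, -0.8, 1.0]
opening: 0.005
grip_force: 1.5
```

Request:
step_arm:
  plan:
    - [[0.3,0,0,0,-1],[0.6,0,0,0,-1]]

```text
t: 6.28
eef_pos: [519.7, 29.3, 45.6]
tcp_rot: [3.142, 0.001, 0.019]
ft_force: [-6.3, -1.4, 4.4]
opening: 0.003
grip_force: 3.3
```

Request:
step_arm:
  plan:
    - [[0.3,0,0,0,-1],[0.6,0,0,0,-1]]

```text
t: 6.45
eef_pos: [519.7, 29.3, 45.6]
tcp_rot: [3.142, 0.003, 0.019]
ft_force: [-8.4, -1.4, 5.9]
opening: 0.003
grip_force: 4.6
```

Request:
step_arm:
  plan:
    - [[0.3,0,0,0,-1],[0.6,0,0,0,-1]]

```text
t: 6.62
eef_pos: [519.7, 29.3, 45.6]
tcp_rot: [-3.142, 0.004, 0.019]
ft_force: [-12.3, -1.9, 8.2]
opening: 0.003
grip_force: 5.8
```

The carrier stopped at 519.7 with the push force rising to 12 N, so it's against the stop. I'll back off and rise.

Request:
step_arm:
  plan:
    - [[-4,0,0,0,-1],[-12,0,0,0,-1],[-20,0,-10,0,-1],[-20,0,-40,0,-1],[-20,0,-75,0,-1],[-20,0,-110,0,-1],[-20,0,-125,0,-1],[-20,0,-125,0,-1]]

```text
t: 7.28
eef_pos: [502.5, 28.9, 174.8]
tcp_rot: [3.141, -0.007, 0.019]
ft_force: [-0.1, -0.9, -1.0]
opening: 0.005
grip_force: 0.0
```

```bash
python3 - <<'E'
from h import *
s=env.state();print(np.round(s["joints"],3),np.round(s["moment"],3),s["eef_pos"])
a=env.read_camera("scene")[220:360,250:430]; b=env.read_camera("side")[225:325,220:370]
A=cv2.resize(a,(450,350),interpolation=2);B=cv2.resize(b,(350,233),interpolation=2)
o=np.zeros((350,800,3),np.uint8);o[:,:450]=A;o[:233,450:]=B;cv2.imwrite("pics/e.png",o)
E
```

```text
[-0.074  0.367  1.904 -0.     0.863  1.478] [0.049 0.026 0.018] [502.5098403   28.9163186  174.78277075]
```

View pics/e.png

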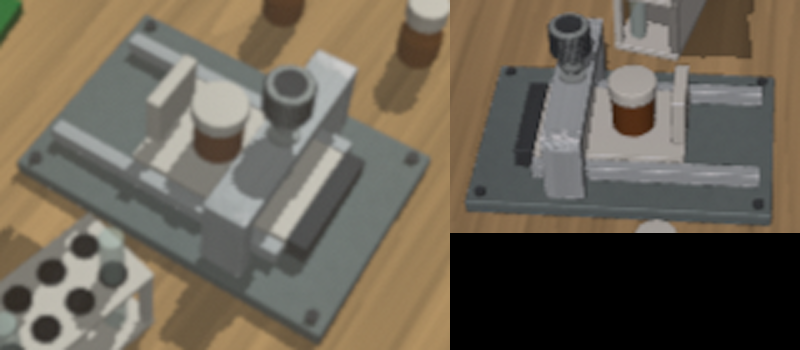

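The white plate now meets the dark stop with no gap, so it's home. Next I'll move above the head while unwinding the wrist for a long clockwise range.

Request:
step_arm:
  plan:
    - [[30,0,0,-7,0.3],[60,0,0,-14,0.3],[90,0,0,-21,0.3],[113,0,0,-28,0.3],[113,0,0,-35,0.3],[113,0,0,-42,0.3],[113,0,0,-49,0.3],[113,0,0,-56,0.3]]

```text
t: 8.05
eef_pos: [613.7, 31.1, 168.6]
tcp_rot: [-3.139, 0.002, 1.003]
ft_force: [-0.1, -0.3, -0.2]
opening: 0.506
grip_force: 0.0
```

Request:
step_arm:
  plan:
    - [[0,0,0,-7,0.3],[0,0,0,-14,0.3],[0,0,0,-21,0.3],[0,0,0,-28,0.3],[0,0,0,-35,0.3],[0,0,0,-42,0.3],[0,0,0,-49,0.3],[0,0,0,-56,0.3]]

```text
t: 8.72
eef_pos: [613.7, 31.1, 168.8]
tcp_rot: [-3.139, -0.001, 1.98]
ft_force: [0.1, 1.0, -0.6]
opening: 0.654
grip_force: 0.0
```

Request:
step_arm:
  plan:
    - [[0,0,0,-7,0.3],[0,0,0,-14,0.3],[0,0,0,-21,0.3],[0,0,0,-28,0.3],[0,0,0,-35,0.3],[0,0,0,-42,0.3],[0,0,0,-49,0.3],[0,0,0,-56,0.3]]

```text
t: 9.38
eef_pos: [613.7, 31.1, 168.8]
tcp_rot: [-3.141, -0.003, 2.957]
ft_force: [0.1, -0.1, -0.2]
opening: 0.645
grip_force: 0.0
```

Request:
step_arm:
  plan:
    - [[0,0,0,-7,0.3],[0,0,0,-14,0.3],[0,0,0,-21,0.3],[0,0,0,-28,0.3],[0,0,0,-32,0.3],[0,0,0,-32,0.3]]

```text
t: 9.88
eef_pos: [613.7, 31.1, 168.9]
tcp_rot: [3.141, -0.002, -2.77]
ft_force: [-0.2, -0.1, 0.3]
opening: 0.655
grip_force: 0.0
```

```bash
python3 - <<'E'
from h import *
s=env.state();print(np.round(s["joints"],3),np.round(s["moment"],3),s["eef_pos"],s["tcp_rot"])
c=env.get_calibration("wrist");np.savez("w.npz",**c);cv2.imwrite("pics/w.png",env.read_camera("wrist"))
for P in ([614.6,31.3,117],[615.4,30.9,117]): print(proj(c,P))
E
```

```text
[-0.057  0.524  1.635 -0.     0.985 -1.999] [ 0.153 -0.15   0.005] [613.73635867  31.08275434 168.92628982] [ 3.14060138e+00 -2.40507426e-03 -2.77024199e+00]
[[317.34972651 265.51292088]]
[[316.3993453  266.31955367]]
```

View pics/w.png

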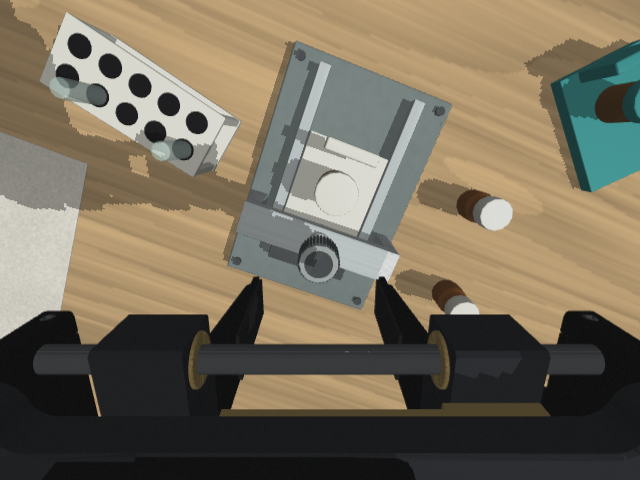

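The wrist view shows the head's top ring centred near (319,263), within 1.5 mm of the predicted spot. The rack and vials are well clear. I'll descend and grasp.

Request:
step_arm:
  plan:
    - [[0.5,0.7,20,0,0.3],[0.5,0.7,45,0,0.3],[0.5,0.7,65,0,0.3],[0.5,0.7,78,0,0.3],[0.5,0.7,83,0,0.3],[0.5,0.7,83,0,0.3]]

```text
t: 10.43
eef_pos: [613.0, 31.6, 86.0]
tcp_rot: [3.14, -0.003, -2.775]
ft_force: [0.3, 0.3, -0.9]
opening: 0.654
grip_force: 0.0
```

Request:
step_arm:
  plan:
    - [[0,0,0,0,-1],[0,0,0,0,-1],[0,0,0,0,-1],[0,0,0,0,-1],[0,0,0,0,-1],[0,0,0,0,-1]]

```text
t: 10.93
eef_pos: [613.9, 31.5, 88.0]
tcp_rot: [-3.141, 0.001, -2.773]
ft_force: [1.6, -5.5, 1.9]
opening: 0.289
grip_force: 30.2
```

```bash
cat > m.py <<'E'
from cell import env
import numpy as np
s=env.state();print(round(s["t"],2),np.round(s["joints"][5],3),"M",np.round(s["moment"],3),"F",np.round(s["ft_force"],1),np.round(s["eef_pos"],1),np.round(s["tcp_rot"],3),s["opening"],s["grip_force"])
E
python3 m.py
```

```text
10.93 -1.995 M [-0.841 -0.513  0.004] F [ 1.6 -5.5  1.9] [613.9  31.5  88. ] [-3.141e+00  1.000e-03 -2.773e+00] 0.2889296233220823 30.20312637090683
```

Request:
step_arm:
  plan:
    - [[0,-0.7,0.2,5,-1],[0,-0.7,0.4,11,-1],[0,-0.7,0.6,17,-1],[0,-0.7,0.8,23,-1],[0,-0.7,1.0,29,-1],[0,-0.7,1.2,35,-1],[0,-0.7,1.4,40,-1]]

```text
t: 11.52
eef_pos: [614.2, 31.2, 86.7]
tcp_rot: [3.141, 0.001, 2.806]
ft_force: [-1.1, 2.9, 2.6]
opening: 0.284
grip_force: 30.0
```

```bash
python3 m.py
```

```text
11.52 -1.292 M [ 0.589 -0.108  0.138] F [-1.1  2.9  2.6] [614.2  31.2  86.7] [3.141e+00 1.000e-03 2.806e+00] 0.28356108491126325 29.99811887741089
```

Request:
step_arm:
  plan:
    - [[0,0,0,0,-1],[0,0,0,0,-1],[0,0,0,0,-1]]

```text
t: 11.77
eef_pos: [614.2, 31.1, 86.6]
tcp_rot: [3.141, 0.001, 2.815]
ft_force: [0.0, 3.3, 4.9]
opening: 0.292
grip_force: 30.0
```

```bash
python3 m.py
```

```text
11.77 -1.301 M [ 0.782 -0.104  0.084] F [0.  3.3 4.9] [614.2  31.1  86.6] [3.141e+00 1.000e-03 2.815e+00] 0.2918845804793309 30.00085562467575
```

Request:
step_arm:
  plan:
    - [[0,0.3,0.2,5,-1],[0,0.3,0.4,10,-1],[0,0.3,0.4,10,-1],[0,0.3,0.4,10,-1],[0,0.3,0.4,10,-1]]

```text
t: 12.18
eef_pos: [614.3, 31.3, 86.2]
tcp_rot: [3.141, 0.001, 2.639]
ft_force: [-0.4, 2.6, 5.6]
opening: 0.288
grip_force: 30.0
```

```bash
python3 m.py
```

```text
12.18 -1.125 M [ 0.552  0.001 -0.015] F [-0.4  2.6  5.6] [614.3  31.3  86.2] [3.141e+00 1.000e-03 2.639e+00] 0.2883438124363049 30.00080019235611
```

Request:
step_arm:
  plan:
    - [[0,0,0,0,-1],[0,0,0,0,-1]]

```text
t: 12.35
eef_pos: [614.3, 31.3, 86.2]
tcp_rot: [3.141, 0.001, 2.639]
ft_force: [-1.7, 3.8, 5.5]
opening: 0.292
grip_force: 30.0
```

```bash
python3 m.py
```

```text
12.35 -1.125 M [0.563 0.02  0.057] F [-1.7  3.8  5.5] [614.3  31.3  86.2] [3.141e+00 1.000e-03 2.639e+00] 0.29209909935426004 30.00087797641754
```

Request:
step_arm:
  plan:
    - [[0,0.2,0.1,6,-1],[0,0.2,0.3,12,-1],[0,0.2,0.5,20,-1],[0,0.2,0.5,20,-1],[0,0.2,0.5,20,-1],[0,0.2,0.5,20,-1]]

```text
t: 12.85
eef_pos: [614.3, 31.4, 85.5]
tcp_rot: [3.141, 0.0, 2.293]
ft_force: [-0.6, 2.3, 5.1]
opening: 0.286
grip_force: 30.0
```

```bash
python3 m.py
```

```text
12.85 -0.779 M [ 0.45  -0.053  0.081] F [-0.6  2.3  5.1] [614.3  31.4  85.5] [3.141 0.    2.293] 0.28605237925438165 30.000911951065063
```

Request:
step_arm:
  plan:
    - [[0,0.2,0.1,6,-1],[0,0.2,0.3,12,-1],[0,0.2,0.6,20,-1],[0,0.2,0.6,20,-1],[0,0.2,0.6,20,-1],[0,0.2,0.6,20,-1]]

```text
t: 13.35
eef_pos: [614.5, 31.5, 84.8]
tcp_rot: [3.141, 0.0, 1.944]
ft_force: [-0.6, 1.5, 5.5]
opening: 0.291
grip_force: 30.0
```

```bash
python3 m.py
```

```text
13.35 -0.429 M [ 0.413 -0.128  0.024] F [-0.6  1.5  5.5] [614.5  31.5  84.8] [3.141 0.    1.944] 0.29126587290211914 30.000785887241364
```

Request:
step_arm:
  plan:
    - [[0,0.2,0.1,6,-1],[0,0.2,0.3,12,-1],[0,0.2,0.6,20,-1],[0,0.2,0.6,20,-1],[0,0.2,0.6,20,-1],[0,0.2,0.6,20,-1]]

```text
t: 13.85
eef_pos: [614.6, 31.5, 84.3]
tcp_rot: [3.141, 0.0, 1.594]
ft_force: [-0.9, 2.0, 5.8]
opening: 0.287
grip_force: 30.0
```

```bash
python3 m.py
```

```text
13.85 -0.079 M [ 0.304 -0.073  0.026] F [-0.9  2.   5.8] [614.6  31.5  84.3] [3.141 0.    1.594] 0.2869919447957393 30.00087708234787
```

Request:
step_arm:
  plan:
    - [[0,0,0.1,6,-1],[0,0,0.3,12,-1],[0,0,0.6,20,-1],[0,0,0.6,20,-1],[0,0,0.6,20,-1],[0,0,0.6,20,-1]]

```text
t: 14.35
eef_pos: [614.8, 31.4, 83.8]
tcp_rot: [3.141, 0.0, 1.245]
ft_force: [-0.1, 2.9, 5.9]
opening: 0.29
grip_force: 30.0
```

```bash
python3 m.py
```

```text
14.35 0.27 M [ 0.282 -0.002  0.148] F [-0.1  2.9  5.9] [614.8  31.4  83.8] [3.141 0.    1.245] 0.2896892444822224 30.00104069709778
```

Request:
step_arm:
  plan:
    - [[0,0,0,0,-1]]

```text
t: 14.43
eef_pos: [614.8, 31.4, 83.8]
tcp_rot: [3.141, 0.0, 1.245]
ft_force: [0.1, 1.8, 7.1]
opening: 0.283
grip_force: 30.0
```

```bash
cat > n.py <<'E'
from cell import env
import numpy as np
m=[]
for i in range(4):
    m.append(env.state()["moment"][2]); env.read_camera("side")
print(np.round(m,3),"mean",np.mean(m)); exec(open("m.py").read())
E
python3 n.py
```

```text
[0.113 0.119 0.117 0.124] mean 0.11827575967782279
14.63 0.27 M [ 0.232 -0.009  0.083] F [-0.8  1.4  7. ] [614.8  31.5  83.9] [3.141 0.    1.245] 0.2865557015031754 30.001033544540405
```

Contact has begun: the torque held still is about 0.12 N m, against about 0.03 before. I'll add a small turn.

Request:
step_arm:
  plan:
    - [[0,0,0.1,4,-1],[0,0,0.2,8,-1],[0,0,0.3,12,-1],[0,0,0.3,12,-1],[0,0,0.3,12,-1],[0,0,0.3,12,-1]]

```text
t: 15.13
eef_pos: [614.8, 31.4, 83.6]
tcp_rot: [3.141, -0.0, 1.036]
ft_force: [-0.5, 0.9, 7.4]
opening: 0.289
grip_force: 30.0
```

```bash
python3 n.py
```

```text
[0.114 0.162 0.111 0.166] mean 0.13820710302522377
15.33 0.479 M [0.17  0.004 0.109] F [0.6 0.4 7.2] [614.8  31.4  83.6] [ 3.141 -0.     1.036] 0.29088607196708566 30.001077353954315
```

Request:
step_arm:
  plan:
    - [[0,0,0.1,4,-1],[0,0,0.2,8,-1],[0,0,0.3,10,-1],[0,0,0.3,10,-1],[0,0,0.3,10,-1],[0,0,0.3,10,-1]]

```text
t: 15.83
eef_pos: [614.9, 31.4, 83.4]
tcp_rot: [3.141, -0.0, 0.861]
ft_force: [-0.8, 1.0, 8.2]
opening: 0.288
grip_force: 30.0
```

```bash
sed -i 's/range(4)/range(8)/' n.py; python3 n.py
```

```text
[0.112 0.175 0.151 0.101 0.143 0.15  0.146 0.177] mean 0.14421683915862488
16.23 0.654 M [0.192 0.021 0.118] F [-0.5  1.5  7.2] [614.9  31.4  83.4] [ 3.141 -0.     0.861] 0.28906897605524634 30.001267790794373
```

Request:
step_arm:
  plan:
    - [[0,0,0.0,4,-1],[0,0,0.0,8,-1]]

```text
t: 16.4
eef_pos: [614.9, 31.4, 83.3]
tcp_rot: [3.141, -0.0, 0.719]
ft_force: [0.4, 0.6, 6.4]
opening: 0.289
grip_force: 30.0
```

```bash
python3 n.py
```

```text
[0.219 0.161 0.168 0.223 0.201 0.207 0.209 0.189] mean 0.19731343776859553
16.8 0.793 M [ 0.072 -0.008  0.214] F [0.3 1.4 6.9] [614.9  31.4  83.3] [ 3.141 -0.     0.722] 0.29096759808569417 30.000973641872406
```

The torque held still is now 0.20 N m, which is the target. I'll release and rise.

Request:
step_arm:
  plan:
    - [[0,0,0,0,0.3],[0,0,0,0,0.3],[0,0,0,0,0.3],[0,0,0,0,0.3],[0,0,-5,0,0.3],[0,0,-25,0,0.3],[0,0,-60,0,0.3],[0,0,-95,0,0.3]]

```text
t: 17.47
eef_pos: [613.9, 31.5, 178.5]
tcp_rot: [-3.14, 0.002, 0.718]
ft_force: [0.4, 0.1, -0.0]
opening: 0.65
grip_force: 0.0
```

Request:
step_arm:
  plan:
    - [[0,0,-30,0,0.3],[-30,0,-40,0,0.3],[-60,0,-40,0,0.3],[-80,0,-40,0,0.3],[-80,0,-40,0,0.3]]

```text
t: 17.88
eef_pos: [551.9, -22.6, 218.8]
tcp_rot: [3.141, 0.001, 0.716]
ft_force: [0.7, -0.1, 0.2]
opening: 0.652
grip_force: 0.0
```

```bash
python3 m.py; python3 - <<'E'
from h import *
a=env.read_camera("scene")[180:360,230:450]; b=env.read_camera("side")[205:355,200:380]
o=np.zeros((370,800,3),np.uint8);o[:368,:450]=cv2.resize(a,(450,368),interpolation=2);o[:292,450:]=cv2.resize(b,(350,292),interpolation=2);cv2.imwrite("pics/f.png",o)
E
```

```text
17.88 0.695 M [-0.053 -0.025 -0.025] F [ 0.7 -0.1  0.2] [551.9 -22.6 218.8] [3.141e+00 1.000e-03 7.160e-01] 0.6519158924392141 0.0
```

View pics/f.png

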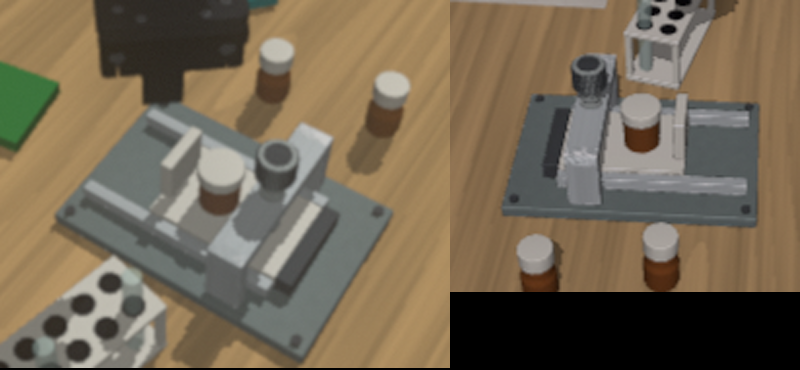

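The carrier is still against the stop, the head has been lowered, the bystanders are untouched and the arm is clear.

```bash
python3 -c "
from cell import env
print(env.job_done())"
```

```text
the job is handed in; nothing more can be done
None
```

The job is handed in: the carrier is home against the stop (last push reading about 12 N), the thumbscrew is finger-tight at about 0.2 N m held still, and the arm is clear with the vials and rack untouched.

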